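# Re-set the stop collar so the tray is held snug

## Robot

A 6-joint arm with a two-finger parallel gripper is mounted at the origin on the work surface. World frame = base frame: x ahead of the robot, y to its left, z up, the work surface at z = 0. Lengths are in m, angles in rad, forces in N, time in s.
With the tool pointing down it reaches from about 0.25 to 0.8 m from the base axis. Payload 3.9 kg.
Tool frame: the origin (TCP) lies midway between the tips of the shut fingers; the grasp point (between the pads) lies 19 mm behind it; z points along the fingers, y is the line along which they close (so a half turn about z gives the same grasp; the last joint's range is limited). The gripper opens to 85 mm and grips with 20 to 120 N. Pads are 22 mm wide; open, the fingers measure 114 mm over their backs; the gripper's body (76 mm by 85 mm) begins 54 mm behind the grasp point. The pads swing forward as they close: fully open they stand 13 mm farther back than shut.
Start: joints at [1.338, 0.26, -0.138, 1.173, 0, 1.571], TCP at [0.121, 0.511, 0.231] pointing down, gripper open.
Joint ranges: [-2.78, 2.78], [-0.83, 1.72], [-1.28, 1.37], [-1.9, 2.12], [-1.57, 1.48], [-3.14, 3.14]. Speed limits (rad/s): [2.57, 2.57, 3.14, 3.14, 3.14, 3.14].

## Interface

Orientations are given as [roll, pitch, yaw] about the fixed x, y, z axes, in that order (R = Rz(yaw) Ry(pitch) Rx(roll)).
In Python, from rig import robot, viewer, close_job, recognise gives the robot as it stands. The module is installed in compiled form; this text tells all that it offers.
- The arm moves only by the shell command python3 -m handwheel 'ROWS' [FORCE]. ROWS is JSON, a list of rows, each a list of 3 entries, a list of its own where there are three numbers: the turn, a rotation vector about the tool's x, y, z in degrees, then the shift along the tool's x, y, z in cm, then the opening, from 0 (shut) to 1 (fully open). In form: [[[rx, ry, rz], [tx, ty, tz], grip], ...]. A call has 1 to 8 rows; each row shifts and turns the commanded pose from where the row before left it, along the tool's axes as they then stand; what a row does not reach is not made up. A row lasts 1/10 s, in which the tool goes at most 50 mm and 8.59 degrees, less where a joint would pass 70% of its speed; a pose out of reach is approached as far as the arm can. A call with a gripper value outside its range is refused whole. The fingers move at their own pace and stop on an object; FORCE is the grip in N (left out, the last holds). Time passes only in rows, so rows that do not move let the fingers close. It gives the time, the measured TCP pose, the force, the opening and the grip force at its end, in the units of the state.
- robot.read_state(): the state, without advancing time (a new reading comes with each control period).
- viewer.snapshot(name): name is "scene" or "side" or "wrist"; returns a dict with "color" (400x640x3 uint8, red, green, blue), "fx", "fy", "cx", "cy" (pixels), "k1" (the pictures are not rectified: a ray, as slopes to the right and down, at radius r is drawn at 1 + k1 r^2 times it, then the intrinsics apply), "R" (3x3) and "t" (3): a world point X has camera coordinates R X + t. Camera axes: x right, y down, z forward; pixel columns grow to the right and rows downward; lengths in m; the calibration is good to about 2 mm. A picture is of the moment at which its call begins. There is no depth.
- close_job(): hands the job in; it is judged then, once.
Trained networks look in the newest picture that a camera, given by its name, has taken for a name from the list of things; names that differ only in an ending like _2 or _b are one class to them, and where a whole thing is asked for, a point or a joint stands for the part that bears it (a point fixed in the world has none). Each returns a list of dicts, best first, with "confidence" (0 to 1); they miss things now and then, are a little off and sometimes report something else, mostly with a low value. They report only what shows in the picture. A call takes as long as a camera call.
- recognise(name, camera): "box" ([left, top, right, bottom] in pixels, round what is visible of it).
The state is a dict: "t": time; "joints": joint angles; "joint_velocities": joint speeds; "effort": joint torques, N m; "tool_pos": TCP position; "ee_rot": TCP orientation; "ft_force": force on the tool from outside, world axes, zero at the start; "torque": the same for the moment, N m; "finger_gap": finger opening in m; "finger_force": force on a finger pad.
Only numpy, scipy, OpenCV 4.12 (cv2) and the standard library are available. Lean on these libraries where they do the work, as an engineer would, in place of code of your own. Each camera call takes 0.05 s, during which the arm holds its last target. There are 200 camera calls.

## Task

The plastic tray of the drawer unit rattles because its stop collar is clamped too far out on the rod. Loosen the collar's wing set screw first, then slide the collar along the rod so that it pushes the tray in until you feel the tray pressing on its springy buffer with roughly 10 N - never more than 20 N - and, keeping it pressed there, do the set screw up tight again so the collar keeps the tray snug by itself once you let go. Leave the other things lying where they are.

Things in the scene. Friction and masses are not known exactly. Their poses are not given: they have to be found in the camera images.
- unit: Plywood drawer unit, fixed on the 12 mm MDF board. Origin: on the board under the rod, in the plane of the carcass front; x points into the unit, along the rod; z up. Carcass 200 deep, 260 wide, 134 mm high, from y = -290 to -30 mm. The steel rod (12 mm thick) runs along x at y = 0, 115 mm above the origin, from a post 125 mm high at x = -182 to a bracket at x = 170 mm.
- lug (a point): Centre, on the rod's axis, of the front face of the tray's lug: a white plate 10 mm thick, 56 wide, 40 mm high, sticking out sideways from the tray's front panel, round the rod. The collar pushes on this face towards the unit's +x. Lug and panel (260 x 56 mm) end 20 mm or less above the rod's axis, below the wing.
- tray (a joint): How far the white plastic tray stands out of the unit (m); falls as it is pushed in along the unit's +x, with about 1 N of friction. Inside, it meets a springy buffer of about 3.5 N per mm. Where the buffer begins is hidden and differs each time (at a reading from 0.002 to 0.030), so it must be felt: from there the push grows steadily.
- collar_mid (a point): Centre, on the rod's axis, of the round steel stop collar (40 mm diameter, 30 mm long) on the rod between the front post and the lug. Screw tight: it does not slide (holds 40 N or more). Screw loose: it slides along the rod with about 1 N of friction. It cannot turn on the rod. It meets the lug when 15 mm in front of the lug's face.
- collar (a joint): Position of the collar along the rod (m), growing towards the tray (unit's +x). At 0 its centre is 145 mm in front of the carcass front; the limit is 0.150.
- wing (a point): Centre of the set screw's wing, upright on top of the collar, on the screw's vertical axis, 44 mm above the rod's axis: a dark steel blade 36 mm long (this point's x axis), 10 thick (its y axis), 32 high, 8 mm of neck below it. It is the highest part there, turns with the screw, travels with the collar, and can be used to drag it.
- screw (a joint): Turn of the set screw (rad): 0 is fully tight, a stop; grows anticlockwise seen from above as it is unscrewed, to a stop at 1.5. It grips the rod below 0.6, is free above; at 0.3 or less it is tight. Takes 0.12 to 0.2 N m to turn; stays where left. At 0 the blade stands 0.6 rad clockwise (from above) of the rod's direction.
- handle_a_mid (a point): Middle of the longer chrome cabinet handle (bow, 128 mm, 33 mm high), loose bystander on the board, to be left alone.
- handle_b_mid (a point): Middle of the shorter chrome cabinet handle (bow, 96 mm, 33 mm high), loose bystander, to be left alone.
- mallet_head (a point): Centre of the head (60 x 110 x 60 mm) of a wooden mallet lying on the board, handle 200 mm long; loose bystander, to be left alone.
- clamp_mid (a point): Pivot of a small spring clamp (about 130 mm long, 24 mm high) lying on the board; loose bystander, to be left alone.
- protector_mid (a point): Middle of a matte grey plastic corner protector (60 x 60 x 55 mm) standing on top of the drawer unit; loose bystander, to be left alone.
- jar_mid (a point): Centre of a screw jar (60 mm diameter, 75 mm high); loose bystander, to be left alone.
- spare_mid (a point): Centre of a spare plain steel collar without a screw (40 mm diameter, 15 mm high) lying flat; loose bystander, to be left alone.

How it is judged:
On the way, in this order (a step that is already met when the one before it is completed fails the run):
1. the set screw is loosened (turned out past 0.7 rad) before the collar has been moved more than 6 mm (value of joint screw above 0.7 rad and distance of collar_mid from where it was at the start of the episode below 0.006 m), for 0.1 s.
2. with the screw loose the collar presses the tray onto its buffer (4 to 20 N) (value of joint screw above 0.6 rad and contact force between collar and tray above 4 N and value of joint tray below 0.031 m), for 0.2 s.
At the end, for the whole second after the job is handed in: The set screw is tight again (within 0.3 rad of its stop), and the collar by itself holds the tray in on its buffer: it bears on the tray's lug with between 4 and 17 N, the tray stands out less than 31 mm and the collar does not creep (under 3 mm/s) (value of joint screw below 0.3 rad and contact force between collar and tray between 4 and 17 N and velocity of joint collar between -0.003 and 0.003 m/s and value of joint tray below 0.031 m); the robot touches nothing.
It fails at once if the collar presses on the tray with more than 20 N (contact force between collar and tray above 20 N).
It fails at once if a bystander is moved by more than 30 mm (distance of any of handle_a_mid, handle_b_mid, mallet_head, clamp_mid, protector_mid, jar_mid, spare_mid from where it was at the start of the episode above 0.03 m).
It also fails if it takes over 58 s, if anything falls off the work surface, if the arm or the gripper's body presses on something with over 40 N, if the wrist force passes 120 N, or if a joint passes its speed limit or range.

## Working session

There is one attempt and no reset: what is moved stays moved. The work goes in short steps, Python scripts to look and compute and a shell command to move; the robot and the scene stay as the last step left them, time stands still between calls to the robot, and variables do not carry over. Pictures are saved under pics/ and viewed, at most 10 in all, crops included, and the job is handed in when it is done.

```bash
mkdir -p pics; cat > h.py <<'E'
import numpy as np, cv2
from rig import robot, viewer, close_job, recognise
def snap(n,f=None):
    s=viewer.snapshot(n)
    if f: cv2.imwrite('pics/'+f,cv2.cvtColor(s['color'],cv2.COLOR_RGB2BGR))
    return s
def K(s): return np.array([[s['fx'],0,s['cx']],[0,s['fy'],s['cy']],[0,0,1.]])
def ray(s,u,v):
    p=cv2.undistortPoints(np.array([[[u,v]]],float),K(s),np.array([s['k1'],0,0,0.]))[0,0]
    R=np.array(s['R']);t=np.array(s['t'])
    d=R.T@np.array([p[0],p[1],1]); return -R.T@t, d/np.linalg.norm(d)
def atz(s,u,v,z):
    o,d=ray(s,u,v); return o+d*(z-o[2])/d[2]
def tri(obs):
    A=0;b=0;L=[]
    for s,u,v in obs:
        o,d=ray(s,u,v);P=np.eye(3)-np.outer(d,d);A=A+P;b=b+P@o;L.append((o,P))
    x=np.linalg.solve(A,b);return x,[round(float(np.linalg.norm(P@(x-o))),4) for o,P in L]
def proj(s,X):
    p,_=cv2.projectPoints(np.array(X,float).reshape(-1,1,3),cv2.Rodrigues(np.array(s['R']))[0],np.array(s['t'],float),K(s),np.array([s['k1'],0,0,0.]));return p[:,0]
E
python3 - <<'E'
from h import *
for c in ['scene','side','wrist']:
    s=snap(c,c+'0.png')
    for n in ['wing','collar_mid','lug','unit','tray']:
        print(c,n,[(np.round(r['box']).tolist(),round(r['confidence'],2)) for r in recognise(n,c)[:2]])
print(robot.read_state())
E
```

```text
scene wing [([348.0, 156.0, 362.0, 174.0], 0.74)]
scene collar_mid [([344.0, 154.0, 362.0, 184.0], 0.59)]
scene lug [([236.0, 165.0, 358.0, 204.0], 0.8)]
scene unit [([178.0, 152.0, 363.0, 305.0], 0.61)]
scene tray [([237.0, 167.0, 358.0, 203.0], 0.61)]
side wing [([265.0, 168.0, 284.0, 184.0], 0.67)]
side collar_mid [([263.0, 168.0, 284.0, 206.0], 0.56)]
side lug [([286.0, 174.0, 403.0, 289.0], 0.6)]
side unit [([235.0, 140.0, 477.0, 292.0], 0.68), ([256.0, 242.0, 300.0, 278.0], 0.42)]
side tray [([289.0, 170.0, 404.0, 289.0], 0.64)]
wrist wing []
wrist collar_mid []
wrist lug []
wrist unit []
wrist tray []
{'t': 0.9, 'joints': array([ 1.33797744e+00,  2.60014437e-01, -1.38097099e-01,  1.17267443e+00,
        1.92683833e-05,  1.57079431e+00]), 'joint_velocities': array([ 0.00068165,  0.0025573 , -0.00186524,  0.00072415, -0.00027792,
       -0.00042684]), 'effort': array([ 2.36015643e-03, -4.05599356e+01,  2.54238135e+01,  7.56961654e-04,
        2.18511086e-04, -5.24997986e-06]), 'tool_pos': array([0.12112351, 0.51084047, 0.23129783]), 'ee_rot': array([ 3.14158229e+00, -1.92683624e-05,  2.90877578e+00]), 'ft_force': array([-0.47080322, -0.89680326, -0.32243765]), 'torque': array([-0.0081522 ,  0.01029994, -0.01625163]), 'finger_force': 0.0, 'finger_gap': 0.08562034378623196}
```

View pics/scene0.png

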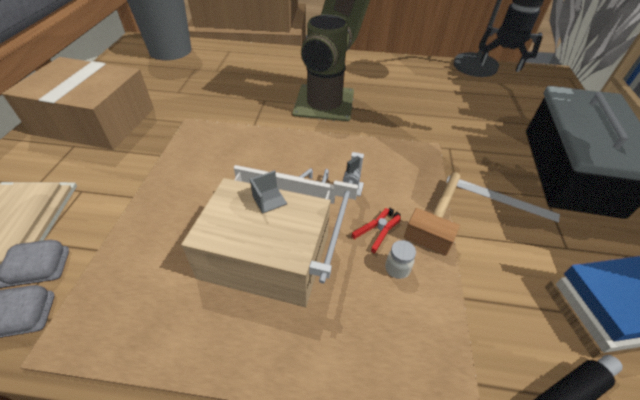

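View pics/side0.png

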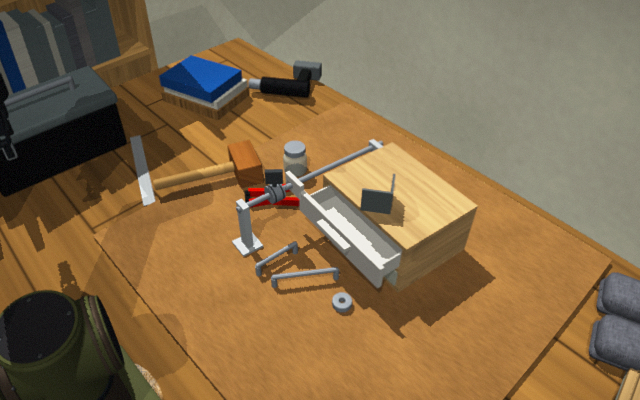

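```bash
python3 - <<'E'
from h import *
a=snap('scene');b=snap('side')
print('wing',tri([(a,355,165),(b,274.5,176)]))
print('cam',ray(a,320,200),ray(b,320,200))
E
```

```text
wing (array([0.51969992, 0.12825016, 0.16933018]), [0.0035, 0.0035])
cam (array([1.17027202, 0.11395465, 0.74965107]), array([-0.67224638, -0.06477875, -0.73748798])) (array([ 0.03390949, -0.51215034,  0.85840958]), array([ 0.50516728,  0.52041483, -0.68845801]))
```

The scene view shows the front post at about (355,158), with the collar and wing at (355,165) and the rod's far bracket at (322,268). The side view shows the post top at (243,207), the wing at (274,176), the bracket at (377,146) and the lug at (293,183).

```bash
python3 - <<'E'
from h import *
a=snap('scene');b=snap('side')
P=tri([(a,355,156),(b,243,205)]);Q=tri([(a,321,267),(b,377,146)])
print(P,Q)
d=(Q[0]-P[0])[:2];print('yaw',np.arctan2(d[1],d[0]),np.linalg.norm(d))
Ps=atz(b,243,205,.137);Qs=atz(b,377,146,.137);print(Ps,Qs,atz(b,274.5,176,.171),atz(a,355,165,.171))
d=Qs-Ps;print(np.arctan2(d[1],d[0]))
for n in ['clamp_mid','jar_mid','handle_a_mid','mallet_head']:
  print(n,[(r['box'],r['confidence'],atz(b,(r['box'][0]+r['box'][2])/2,(r['box'][1]+r['box'][3])/2,.03)) for r in recognise(n,'side')[:1]])
s=robot.read_state();print(s['t'])
w=snap('wrist');print(ray(w,320,200))
E
```

```text
(array([0.44045815, 0.13052802, 0.1332496 ]), [0.0007, 0.0007]) (array([0.78742154, 0.08160794, 0.13394966]), [0.0033, 0.0033])
yaw -0.1400716143317499 0.35039515822846934
[0.43827075 0.1280646  0.137     ] [0.78489533 0.07568046 0.137     ] [0.51874103 0.12248362 0.171     ] [0.51844173 0.13100099 0.171     ]
-0.14999144292126432
clamp_mid [([244.5, 187.8, 299.5, 205.3], 0.67, array([0.56634665, 0.19946631, 0.03      ]))]
jar_mid [([284.2, 139.3, 308.6, 178.1], 0.82, array([0.70297672, 0.26689876, 0.03      ]))]
handle_a_mid [([272.5, 264.7, 339.3, 289.3], 0.77, array([ 0.46451559, -0.03169184,  0.03      ]))]
mallet_head [([151.5, 138.5, 262.8, 190.2], 0.91, array([0.52081709, 0.40434536, 0.03      ]))]
1.3
(array([0.05233433, 0.52737149, 0.37470028]), array([ 0.27091596, -0.06497582, -0.96040756]))
```

```bash
python3 -m handwheel '[[[0,0,0],[-4,-2.4,-1],1],[[0,0,0],[-4,-2.4,-1],1],[[0,0,0],[-4,-2.4,0],1],[[0,0,0],[-4,-2.4,0],1],[[0,0,0],[-4,-2.4,0],1],[[0,0,0],[-4,-2.4,0],1],[[0,0,0],[-4,-2.4,0],1],[[0,0,0],[-4,-2.4,0],1]]'
python3 -m handwheel '[[[0,0,0],[-4,-2.4,0],1],[[0,0,0],[-4,-2.4,0],1],[[0,0,0],[-3.8,-2.4,0],1],[[0,0,0],[-3.8,-2.3,0],1],[[0,0,7.3],[0,0,0],1],[[0,0,7.3],[0,0,0],1],[[0,0,7.3],[0,0,0],1],[[0,0,7.3],[0,0,0],1]]'
python3 - <<'E'
from h import *
print(robot.read_state())
s=snap('wrist','w1.png')
for n in ['wing','collar_mid','lug']: print(n,[(r['box'],r['confidence']) for r in recognise(n,'wrist')[:2]])
E
```

```text
t: 2.15
tool_pos: [0.3894, 0.2487, 0.2516]
ee_rot: [3.141, 0.0, 2.909]
ft_force: [0.3, 0.8, 0.2]
finger_gap: 0.0849
finger_force: 0.0
t: 2.95
tool_pos: [0.5182, 0.1215, 0.2512]
ee_rot: [-3.141, -0.0, 2.393]
ft_force: [-0.8, 1.0, -0.7]
finger_gap: 0.0857
finger_force: 0.0
{'t': 2.95, 'joints': array([ 2.30226580e-01,  2.65128719e-01, -7.88543051e-02,  1.22696781e+00,
        5.75671709e-06,  9.78528825e-01]), 'joint_velocities': array([ 4.92198309e-03, -4.92635908e-03, -1.45334100e-03, -9.55373675e-04,
       -8.28274950e-05,  1.25920483e+00]), 'effort': array([-1.80334384e-01, -4.10365784e+01,  2.57365233e+01, -3.98560282e-03,
       -7.76430796e-03, -1.04923345e+00]), 'tool_pos': array([0.51820967, 0.12146111, 0.25119648]), 'ee_rot': array([-3.14146768e+00, -9.10294786e-05,  2.39329040e+00]), 'ft_force': array([-0.81375494,  0.98666423, -0.68277782]), 'torque': array([ 0.04227219, -0.02811677,  0.00111762]), 'finger_force': 0.0, 'finger_gap': 0.08571853362444498}
wing [([316.7, 176.7, 333.0, 235.0], 0.87)]
collar_mid [([295.7, 164.1, 350.6, 232.7], 0.68)]
lug [([130.1, 207.2, 377.9, 377.6], 0.71)]
```

View pics/w1.png

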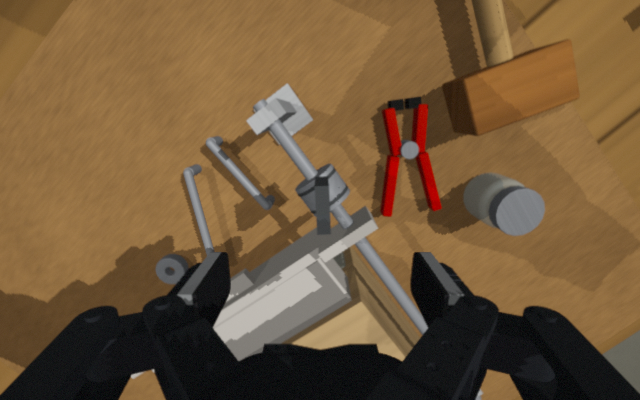

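The wrist view shows the wing upright at about (323,207), parallel to the fingers. The collar is at (322,188), the post at (275,115), and the lug just beyond the collar at (350,232).

```bash
python3 - <<'E'
from h import *
s=snap('wrist'); st=robot.read_state()
y=st['ee_rot'][2];T=np.array([[np.cos(y),np.sin(y),0],[np.sin(y),-np.cos(y),0],[0,0,-1]])
for uv,z in [((324.8,206),.171),((323,234),.187),((321,178),.17),((322,188),.127)]:
  p=atz(s,*uv,z);print(uv,p.round(4),'tool cm',(T.T@(p-st['tool_pos'])*100).round(2))
A=atz(s,285,130,.127);B=atz(s,405,297,.127);d=B-A;print(A,B,np.arctan2(d[1],d[0]))
print(proj(s,[[.52,.122,.187]]))
# blade predictions
for c in [(.520,.122),(.524,.118)]:
  e=np.array([np.cos(-.745),np.sin(-.745)])*.018
  print(c,[proj(s,[[c[0]+k*e[0],c[1]+k*e[1],z]]).round(0).tolist() for k in(-1,1) for z in (.155,.187)])
E
```

```text
(324.8, 206) [0.5199 0.1255 0.171 ] tool cm [0.12 0.4  8.03]
(323, 234) [0.5309 0.1135 0.187 ] tool cm [-1.51  0.25  6.43]
(321, 178) [0.502  0.1379 0.17  ] tool cm [2.27 0.11 8.13]
(322, 188) [0.5163 0.1262 0.127 ] tool cm [ 0.43  0.21 12.43]
[0.45756849 0.1371148  0.127     ] [0.65519852 0.11216624 0.127     ] -0.12557448499434237
[[321.57418884 216.02140056]]
(0.52, 0.122) [[[322.0, 181.0]], [[322.0, 192.0]], [[321.0, 224.0]], [[321.0, 239.0]]]
(0.524, 0.118) [[[321.0, 188.0]], [[321.0, 199.0]], [[321.0, 230.0]], [[321.0, 246.0]]]
```

```bash
python3 -m handwheel '[[[0,0,0],[0.1,0.3,3],1],[[0,0,0],[0,0,3],1],[[0,0,0],[0,0,2.5],1],[[0,0,0],[0,0,1],1],[[0,0,0],[0,0,0],0.5],[[0,0,0],[0,0,0],0.3]]' 40
python3 - <<'E'
from h import *
s=snap('wrist','w2.png')
E
```

```text
t: 3.8
tool_pos: [0.52, 0.1248, 0.1572]
ee_rot: [3.14, 0.001, 2.4]
ft_force: [-0.1, -0.6, 0.8]
finger_gap: 0.0591
finger_force: 0.0
```

View pics/w2.png

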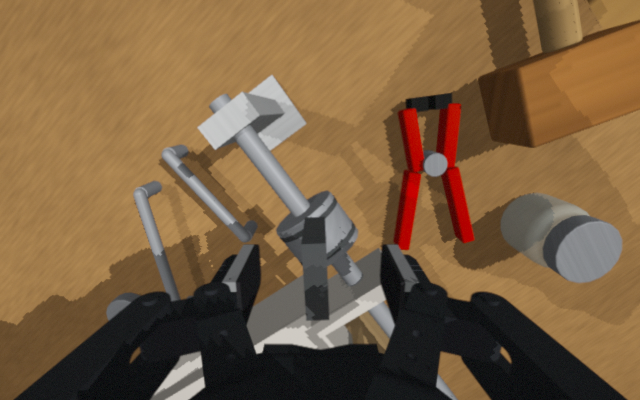

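The blade at (316,270) sits between the fingers and is parallel to the pads, so I'm closing on it.

```bash
python3 -m handwheel '[[[0,0,0],[0,0,0],0.1],[[0,0,0],[0,0,0],0],[[0,0,0],[0,0,0],0],[[0,0,0],[0,0,0],0],[[0,0,0],[0,0,0],0],[[0,0,0],[0,0,0],0]]' 40
python3 - <<'E'
from h import *
print(robot.read_state())
E
```

```text
t: 4.45
tool_pos: [0.5189, 0.1235, 0.1574]
ee_rot: [-3.14, 0.002, 2.399]
ft_force: [-2.2, -3.2, 6.1]
finger_gap: 0.0095
finger_force: 42.0
{'t': 4.45, 'joints': array([ 0.23502651,  0.31671503, -0.25698562,  0.99748642, -0.00218046,
        0.97731482]), 'joint_velocities': array([-1.14855156e-03,  7.39989830e-04, -9.45318618e-05, -3.80631579e-04,
        2.42643220e-04, -2.96807614e-03]), 'effort': array([  1.21322025, -39.30885673,  23.78367662,  -1.45240813,
         0.81760129,   0.21118382]), 'tool_pos': array([0.51893049, 0.12354044, 0.15735929]), 'ee_rot': array([-3.14004931e+00,  1.58907833e-03,  2.39930599e+00]), 'ft_force': array([-2.22541159, -3.20478468,  6.11583813]), 'torque': array([-0.71310738,  0.62265443,  0.22709127]), 'finger_force': 42.020981311798096, 'finger_gap': 0.009524729372915819}
```

```bash
python3 -m handwheel '[[[0,0,-7.5],[0,0,0],0],[[0,0,-7.5],[0,0,0],0],[[0,0,-7.5],[0,0,0],0],[[0,0,-7.5],[0,0,0],0],[[0,0,-7.5],[0,0,0],0],[[0,0,-7.5],[0,0,0],0],[[0,0,-7.5],[0,0,0],0],[[0,0,-7.5],[0,0,0],0]]' 40
python3 -m handwheel '[[[0,0,0],[0,0,0],0],[[0,0,0],[0,0,0],0]]' 40
python3 - <<'E'
from h import *
s=snap('wrist','w3.png'); print(robot.read_state()['torque'])
E
```

```text
t: 5.25
tool_pos: [0.5198, 0.1259, 0.1573]
ee_rot: [3.139, 0.002, -2.831]
ft_force: [-0.4, 2.2, 3.0]
finger_gap: 0.0095
finger_force: 40.2
t: 5.45
tool_pos: [0.52, 0.1258, 0.1573]
ee_rot: [3.14, 0.002, -2.839]
ft_force: [-0.8, 4.0, 4.9]
finger_gap: 0.0093
finger_force: 40.6
[1.06348019 0.10643908 0.06350603]
```

View pics/w3.png

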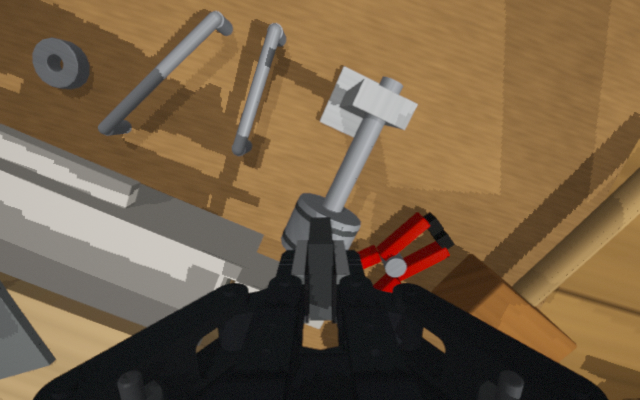

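The wing turned with the gripper, so the screw is at about 1.04 rad. Next I creep along the rod.

```bash
cat > f.py <<'E'
from h import *
s=robot.read_state();d=np.array([np.cos(-.14),np.sin(-.14),0]);n=np.array([-d[1],d[0],0])
print('t',s['t'],'along F %.1f lat F %.1f'%(s['ft_force']@d,s['ft_force']@n),'s mm %.1f lat mm %.1f'%(s['tool_pos']@d*1000,s['tool_pos']@n*1000),'yaw %.3f'%s['ee_rot'][2],'Mz %.2f'%s['torque'][2],'effort6 %.2f'%s['effort'][5])
E
python3 f.py
python3 -m handwheel '[[[0,0,0],[-0.14,-0.064,0],0],[[0,0,0],[-0.14,-0.064,0],0],[[0,0,0],[-0.14,-0.064,0],0],[[0,0,0],[-0.14,-0.064,0],0],[[0,0,0],[-0.14,-0.064,0],0],[[0,0,0],[-0.14,-0.064,0],0]]' 40
python3 f.py
```

```text
t 5.5 along F -0.8 lat F 4.7 s mm 497.5 lat mm 197.1 yaw -2.838 Mz 0.06 effort6 0.10
t: 6.1
tool_pos: [0.5294, 0.1246, 0.1573]
ee_rot: [3.14, 0.003, -2.838]
ft_force: [-0.1, 5.1, 6.2]
finger_gap: 0.0096
finger_force: 40.8
t 6.1 along F -0.8 lat F 5.0 s mm 506.8 lat mm 197.3 yaw -2.838 Mz 0.06 effort6 0.09
```

```bash

python3 -m handwheel '[[[0,0,0],[-0.14,-0.064,0],0],[[0,0,0],[-0.14,-0.064,0],0],[[0,0,0],[-0.14,-0.064,0],0],[[0,0,0],[-0.14,-0.064,0],0],[[0,0,0],[-0.14,-0.064,0],0],[[0,0,0],[-0.14,-0.064,0],0]]' 40
python3 f.py; python3 - <<'E'
from h import *
s=snap('side','s2.png')
im=cv2.imread('pics/s2.png')[130:300,220:420]
cv2.imwrite('pics/s2c.png',cv2.resize(im,None,fx=3.4,fy=3.4,interpolation=cv2.INTER_CUBIC))
E
```

```text
t: 6.7
tool_pos: [0.5385, 0.1235, 0.1573]
ee_rot: [3.14, 0.003, -2.838]
ft_force: [-1.4, 4.6, 5.2]
finger_gap: 0.0095
finger_force: 40.8
t 6.7 along F -2.0 lat F 4.4 s mm 516.0 lat mm 197.5 yaw -2.838 Mz 0.14 effort6 0.09
```

View pics/s2c.png

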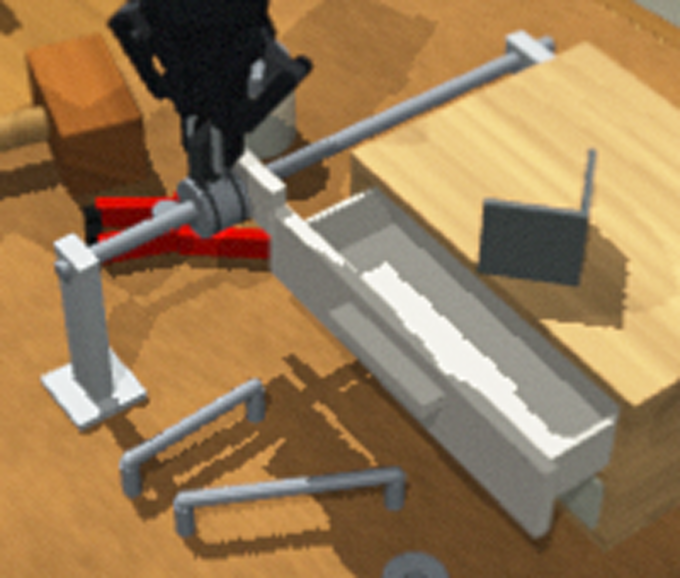

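The side view shows the collar at crop pixel (215,205), about touching the lug at (258,190). The tray still stands well out, roughly 50 mm.

```bash

python3 -m handwheel '[[[0,0,0],[-0.1,-0.045,0],0],[[0,0,0],[-0.1,-0.045,0],0],[[0,0,0],[-0.1,-0.045,0],0],[[0,0,0],[-0.1,-0.045,0],0],[[0,0,0],[-0.1,-0.045,0],0]]' 40
python3 f.py
python3 -m handwheel '[[[0,0,0],[-0.1,-0.045,0],0],[[0,0,0],[-0.1,-0.045,0],0],[[0,0,0],[-0.1,-0.045,0],0],[[0,0,0],[-0.1,-0.045,0],0]]' 40
python3 f.py
```

```text
t: 7.25
tool_pos: [0.544, 0.1229, 0.1572]
ee_rot: [3.14, 0.003, -2.838]
ft_force: [0.2, 4.4, 5.4]
finger_gap: 0.0094
finger_force: 40.8
t 7.25 along F -0.4 lat F 4.3 s mm 521.5 lat mm 197.6 yaw -2.838 Mz 0.11 effort6 0.09
t: 7.65
tool_pos: [0.5478, 0.1224, 0.1573]
ee_rot: [3.14, 0.002, -2.838]
ft_force: [-2.0, 4.5, 5.5]
finger_gap: 0.0092
finger_force: 40.8
t 7.65 along F -2.6 lat F 4.2 s mm 525.4 lat mm 197.6 yaw -2.838 Mz 0.06 effort6 0.09
```

```bash

python3 -m handwheel '[[[0,0,0],[-0.1,-0.045,0],0],[[0,0,0],[-0.1,-0.045,0],0],[[0,0,0],[-0.1,-0.045,0],0],[[0,0,0],[-0.1,-0.045,0],0]]' 40
python3 f.py
```

```text
t: 8.05
tool_pos: [0.5522, 0.1218, 0.1572]
ee_rot: [3.14, 0.002, -2.838]
ft_force: [-0.9, 4.8, 6.2]
finger_gap: 0.0094
finger_force: 40.8
t 8.05 along F -1.5 lat F 4.6 s mm 529.8 lat mm 197.7 yaw -2.838 Mz 0.07 effort6 0.09
```

```bash

python3 - <<'E'
from h import *
s=snap('side')
# lug front face at rod axis vs carcass: use unit geometry; origin guess from post/bracket
P=np.array([.4405,.1305]);d=np.array([np.cos(-.14),np.sin(-.14)])
o=P+.182*d; print('unit origin',o)
st=robot.read_state();print('collar unit x', (st['tool_pos'][:2]-o)@d)
r=recognise('tray','side');print([(q['box'],q['confidence']) for q in r[:1]])
n=np.array([-d[1],d[0]])
# predict panel far bottom corner left for readings
for q in (.02,.03,.04,.05,.06):
  X=o+d*(-q)-n*.29; print(q,proj(s,[[X[0],X[1],.09],[*(o-d*q+n*.028),.147]]).round(0).tolist())
E
```

```text
unit origin [0.62071931 0.10510315]
collar unit x -0.06999343855301167
[([297.8, 173.7, 401.7, 287.1], 0.88)]
0.02 [[395.0, 275.0], [302.0, 164.0]]
0.03 [[391.0, 278.0], [298.0, 166.0]]
0.04 [[387.0, 280.0], [294.0, 167.0]]
0.05 [[383.0, 283.0], [290.0, 169.0]]
0.06 [[379.0, 285.0], [286.0, 171.0]]
```

```bash

python3 -m handwheel '[[[0,0,0],[-0.1,-0.045,0],0],[[0,0,0],[-0.1,-0.045,0],0],[[0,0,0],[-0.1,-0.045,0],0],[[0,0,0],[-0.1,-0.045,0],0],[[0,0,0],[-0.1,-0.045,0],0],[[0,0,0],[-0.1,-0.045,0],0],[[0,0,0],[-0.1,-0.045,0],0]]' 40
python3 f.py
```

```text
t: 8.85
tool_pos: [0.5597, 0.1209, 0.1572]
ee_rot: [3.14, 0.002, -2.838]
ft_force: [-2.0, 4.9, 5.6]
finger_gap: 0.0092
finger_force: 40.8
t 8.85 along F -2.7 lat F 4.6 s mm 537.4 lat mm 197.8 yaw -2.838 Mz 0.09 effort6 0.09
```

```bash

python3 -m handwheel '[[[0,0,0],[-0.1,-0.045,0],0],[[0,0,0],[-0.1,-0.045,0],0],[[0,0,0],[-0.1,-0.045,0],0],[[0,0,0],[0,0,0],0]]' 40
python3 f.py
```

```text
t: 9.25
tool_pos: [0.5633, 0.1205, 0.1572]
ee_rot: [3.14, 0.002, -2.838]
ft_force: [-1.0, 4.1, 6.4]
finger_gap: 0.0095
finger_force: 40.8
t 9.25 along F -1.5 lat F 3.9 s mm 540.9 lat mm 197.9 yaw -2.838 Mz 0.05 effort6 0.09
```

```bash

python3 -m handwheel '[[[0,0,0],[-0.1,-0.045,0],0],[[0,0,0],[-0.1,-0.045,0],0],[[0,0,0],[-0.1,-0.045,0],0],[[0,0,0],[0,0,0],0]]' 40
python3 f.py
```

```text
t: 9.65
tool_pos: [0.5665, 0.12, 0.1572]
ee_rot: [3.14, 0.002, -2.838]
ft_force: [-1.0, 5.0, 6.4]
finger_gap: 0.0094
finger_force: 40.8
t 9.65 along F -1.7 lat F 4.8 s mm 544.2 lat mm 197.9 yaw -2.838 Mz 0.09 effort6 0.09
```

```bash

python3 -m handwheel '[[[0,0,0],[-0.1,-0.045,0],0],[[0,0,0],[-0.1,-0.045,0],0],[[0,0,0],[-0.1,-0.045,0],0],[[0,0,0],[0,0,0],0]]' 40
python3 f.py
```

```text
t: 10.05
tool_pos: [0.5698, 0.1197, 0.1572]
ee_rot: [3.14, 0.002, -2.838]
ft_force: [-0.4, 4.2, 6.5]
finger_gap: 0.0092
finger_force: 40.8
t 10.05 along F -0.9 lat F 4.1 s mm 547.5 lat mm 198.0 yaw -2.838 Mz 0.07 effort6 0.09
```

```bash

python3 f.py | grep -q 'along F -[4-9]\|along F -1[0-9]' || python3 -m handwheel '[[[0,0,0],[-0.1,-0.045,0],0],[[0,0,0],[-0.1,-0.045,0],0],[[0,0,0],[-0.1,-0.045,0],0],[[0,0,0],[0,0,0],0]]' 40
python3 f.py
```

```text
t: 10.45
tool_pos: [0.573, 0.1192, 0.1572]
ee_rot: [3.14, 0.002, -2.838]
ft_force: [-1.3, 4.4, 6.5]
finger_gap: 0.0093
finger_force: 40.8
t 10.45 along F -1.9 lat F 4.2 s mm 550.8 lat mm 198.0 yaw -2.838 Mz 0.08 effort6 0.09
```

```bash

python3 f.py | grep -q 'along F -[4-9]\|along F -1[0-9]' || python3 -m handwheel '[[[0,0,0],[-0.1,-0.045,0],0],[[0,0,0],[-0.1,-0.045,0],0],[[0,0,0],[-0.1,-0.045,0],0],[[0,0,0],[0,0,0],0]]' 40
python3 f.py
```

```text
t: 10.85
tool_pos: [0.5763, 0.1188, 0.1572]
ee_rot: [3.14, 0.002, -2.838]
ft_force: [-0.6, 4.8, 5.8]
finger_gap: 0.0091
finger_force: 40.8
t 10.85 along F -1.3 lat F 4.7 s mm 554.0 lat mm 198.1 yaw -2.838 Mz 0.13 effort6 0.09
```

```bash

python3 -m handwheel '[[[0,0,0],[-0.1,-0.045,0],0],[[0,0,0],[-0.1,-0.045,0],0],[[0,0,0],[-0.1,-0.045,0],0],[[0,0,0],[0,0,0],0]]' 40
python3 f.py
```

```text
t: 11.25
tool_pos: [0.5795, 0.1185, 0.1572]
ee_rot: [3.14, 0.002, -2.838]
ft_force: [-0.8, 4.0, 6.1]
finger_gap: 0.0094
finger_force: 40.8
t 11.25 along F -1.4 lat F 3.8 s mm 557.3 lat mm 198.2 yaw -2.838 Mz 0.10 effort6 0.09
```

```bash

python3 f.py | grep -q 'along F -[4-9]\|along F -1[0-9]' || python3 -m handwheel '[[[0,0,0],[-0.1,-0.045,0],0],[[0,0,0],[-0.1,-0.045,0],0],[[0,0,0],[-0.1,-0.045,0],0],[[0,0,0],[0,0,0],0]]' 40
python3 f.py
```

```text
t: 11.65
tool_pos: [0.5828, 0.118, 0.1573]
ee_rot: [3.14, 0.002, -2.838]
ft_force: [-0.8, 4.4, 6.3]
finger_gap: 0.0092
finger_force: 40.8
t 11.65 along F -1.4 lat F 4.2 s mm 560.6 lat mm 198.2 yaw -2.838 Mz 0.10 effort6 0.09
```

```bash

python3 f.py | grep -q 'along F -[4-9]\|along F -1[0-9]' || python3 -m handwheel '[[[0,0,0],[-0.1,-0.045,0],0],[[0,0,0],[-0.1,-0.045,0],0],[[0,0,0],[-0.1,-0.045,0],0],[[0,0,0],[0,0,0],0]]' 40
python3 f.py
```

```text
t: 12.05
tool_pos: [0.586, 0.1176, 0.1572]
ee_rot: [3.14, 0.002, -2.838]
ft_force: [-1.7, 3.0, 6.2]
finger_gap: 0.0091
finger_force: 40.8
t 12.05 along F -2.1 lat F 2.8 s mm 563.9 lat mm 198.2 yaw -2.838 Mz 0.10 effort6 0.09
```

```bash

python3 - <<'E'
from h import *
s=snap('side','s3.png')
im=cv2.imread('pics/s3.png')[130:300,220:420]
cv2.imwrite('pics/s3c.png',cv2.resize(im,None,fx=3.4,fy=3.4,interpolation=cv2.INTER_CUBIC))
E
```

```text
(no output)
```

View pics/s3c.png

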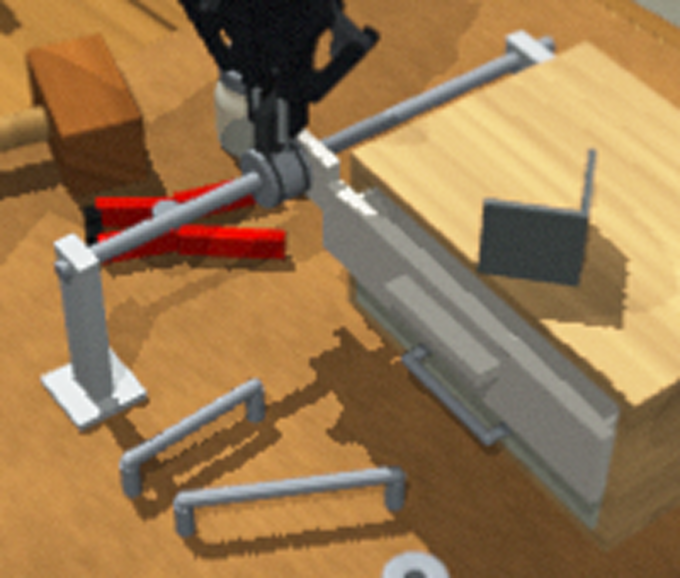

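The picture shows the collar at crop pixel (278,175) against the lug at (320,155). The tray moves with it and about 20 mm remains, so I continue.

```bash

python3 -m handwheel '[[[0,0,0],[-0.1,-0.045,0],0],[[0,0,0],[-0.1,-0.045,0],0],[[0,0,0],[-0.1,-0.045,0],0],[[0,0,0],[0,0,0],0]]' 40
python3 f.py
```

```text
t: 12.5
tool_pos: [0.5877, 0.1174, 0.1572]
ee_rot: [3.139, -0.001, -2.838]
ft_force: [-5.6, 4.3, 9.0]
finger_gap: 0.0094
finger_force: 41.2
t 12.5 along F -6.1 lat F 3.4 s mm 565.6 lat mm 198.3 yaw -2.838 Mz 0.09 effort6 0.09
```

```bash

python3 f.py | grep -q 'along F -[4-9]\|along F -1[0-9]' || python3 -m handwheel '[[[0,0,0],[-0.1,-0.045,0],0],[[0,0,0],[-0.1,-0.045,0],0],[[0,0,0],[-0.1,-0.045,0],0],[[0,0,0],[0,0,0],0]]' 40
python3 f.py
```

```text
t 12.5 along F -6.1 lat F 3.4 s mm 565.6 lat mm 198.3 yaw -2.838 Mz 0.09 effort6 0.09
```

```bash

python3 f.py | grep -q 'along F -[4-9]\|along F -1[0-9]' || python3 -m handwheel '[[[0,0,0],[-0.1,-0.045,0],0],[[0,0,0],[-0.1,-0.045,0],0],[[0,0,0],[-0.1,-0.045,0],0],[[0,0,0],[0,0,0],0]]' 40
python3 f.py
```

```text
t 12.5 along F -6.1 lat F 3.4 s mm 565.6 lat mm 198.3 yaw -2.838 Mz 0.09 effort6 0.09
```

```bash

python3 -m handwheel '[[[0,0,0],[-0.1,-0.045,0],0],[[0,0,0],[-0.1,-0.045,0],0],[[0,0,0],[-0.1,-0.045,0],0],[[0,0,0],[0,0,0],0],[[0,0,0],[0,0,0],0]]' 40
python3 f.py
```

```text
t: 13.0
tool_pos: [0.5891, 0.1172, 0.1572]
ee_rot: [3.137, -0.004, -2.837]
ft_force: [-9.1, 5.5, 11.1]
finger_gap: 0.0094
finger_force: 41.6
t 13.0 along F -9.8 lat F 4.2 s mm 567.0 lat mm 198.3 yaw -2.837 Mz 0.08 effort6 0.09
```

```bash

python3 -m handwheel '[[[0,0,0],[-0.1,-0.045,0],0],[[0,0,6],[0,0,0],0],[[0,0,6],[0,0,0],0],[[0,0,6],[0,0,0],0],[[0,0,4],[0,0,0],0],[[0,0,0],[0,0,0],0]]' 40
python3 f.py
```

```text
t: 13.6
tool_pos: [0.5896, 0.1162, 0.1571]
ee_rot: [3.141, -0.006, 3.06]
ft_force: [-9.7, 4.6, 12.3]
finger_gap: 0.009
finger_force: 41.7
t 13.6 along F -10.2 lat F 3.2 s mm 567.6 lat mm 197.4 yaw 3.060 Mz -0.16 effort6 0.12
```

```bash

python3 -m handwheel '[[[0,0,6],[0,0,0],0],[[0,0,6],[0,0,0],0],[[0,0,6],[0,0,0],0],[[0,0,6],[0,0,0],0],[[0,0,6],[0,0,0],0],[[0,0,6],[0,0,0],0],[[0,0,0],[0,0,0],0],[[0,0,0],[0,0,0],0]]' 40
python3 f.py
```

```text
t: 14.4
tool_pos: [0.589, 0.1148, 0.1572]
ee_rot: [-3.136, -0.004, 2.432]
ft_force: [-10.6, -0.8, 14.9]
finger_gap: 0.0094
finger_force: 42.0
t 14.4 along F -10.4 lat F -2.2 s mm 567.2 lat mm 195.9 yaw 2.432 Mz -0.08 effort6 -0.03
```

```bash

python3 -m handwheel '[[[0,0,0],[0.13,-0.08,0],0],[[0,0,0],[0.13,-0.08,0],0],[[0,0,0],[0.12,-0.08,0],0],[[0,0,0],[0,0,0],0],[[0,0,0],[0,0,0],0]]' 40
python3 f.py
```

```text
t: 14.9
tool_pos: [0.5885, 0.115, 0.1573]
ee_rot: [-3.14, 0.002, 2.431]
ft_force: [-3.6, -2.0, 8.7]
finger_gap: 0.0096
finger_force: 41.0
t 14.9 along F -3.3 lat F -2.4 s mm 566.7 lat mm 196.0 yaw 2.431 Mz -0.01 effort6 -0.00
```

```bash

python3 -m handwheel '[[[0,0,0],[0,0,0],0.6],[[0,0,0],[0,0,0],0.8],[[0,0,0],[0,0,0],0.8],[[0,0,0],[0,0,0],0.8],[[0,0,0],[0,0,-2],0.8],[[0,0,0],[0,0,-3],0.8],[[0,0,0],[0,0,-3],0.8],[[0,0,0],[0,0,-2],0.8]]' 40
python3 - <<'E'
from h import *
s=snap('wrist','w4.png')
p=snap('side','s4.png')
im=cv2.imread('pics/s4.png')[130:300,220:420]
a=cv2.resize(im,(400,340)); b=cv2.imread('pics/w4.png')[100:380,180:500]
cv2.imwrite('pics/c4.png',np.hstack([a,cv2.resize(b,(388,340))]))
E
```

```text
t: 15.7
tool_pos: [0.5894, 0.1164, 0.2583]
ee_rot: [3.14, 0.002, 2.434]
ft_force: [1.5, -0.8, 0.8]
finger_gap: 0.0687
finger_force: 0.0
```

View pics/c4.png

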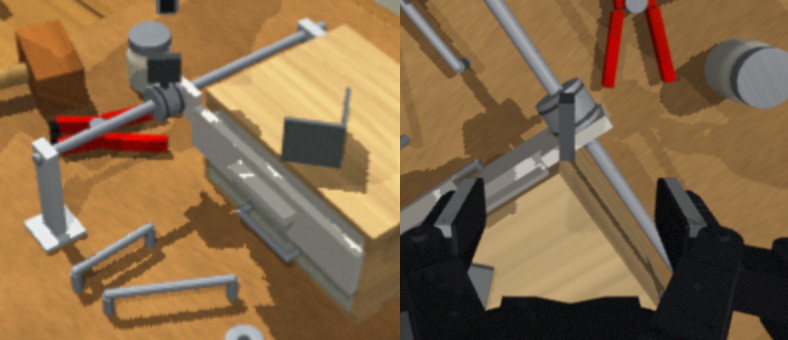

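The crop shows the wing parallel to the fingers, so the screw is near 0.03 rad. The collar bears on the lug at (190,95) and the bystanders are where they were. I'm handing in.

```bash
python3 -c "
from rig import close_job
print(close_job())"
```

```text
the job is handed in; nothing more can be done
None
```

The job is handed in, with no verdict returned: I loosened the screw, slid the collar until it pressed the tray onto its buffer with about 9 N (estimated from the wrist force), retightened the screw to about 0.03 rad, let go and backed away, and saw no bystander disturbed in the last pictures.

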